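Hold the chest lid on its balance point

ROBOT

A 7-joint arm with a two-finger parallel gripper is mounted at the origin on the work surface. World frame = base frame: x ahead of the robot, y to its left, z up, the work surface at z = 0. Lengths are in m, angles in rad, forces in N, time in s.
With the tool pointing down it reaches from about 0.425 to 0.8 m from the base axis. Payload 8.3 kg.
Tool frame: the origin (TCP) lies on the mounting face of the last link; the fingertips stand 173 mm ahead of it and the grasp point (between the pads) lies 155 mm ahead of it; x points along the fingers, z is the direction in which the jaws open and shut, and the axes are right-handed (so a half turn about x gives the same grasp; the last joint's range is limited). The gripper opens to 85 mm and grips with 20 to 120 N. Pads are 22 mm wide; open, the fingers measure 114 mm over their backs; the gripper's body (76 mm by 85 mm) begins 54 mm behind the grasp point. The pads swing forward as they close: fully open they stand 13 mm farther back than shut.
Start: joints at [1.07, 0.383, 0.016, 1.37, -0.006, 1.388, -0.046], TCP at [0.265, -0.566, 0.405] pointing down, gripper open.
Joint ranges: [-2.95, 2.95], [-0.25, 2.06], [-1.52, 1.56], [0.18, 2.33], [-1.44, 4.58], [0.02, 2.06], [-3.01, 3.01]. Speed limits (rad/s): [2.39, 2.39, 3.01, 3.01, 3.14, 3.14, 3.14].

INTERFACE

Orientations are given as a 3x3 rotation matrix whose columns are the frame's x, y, z axes.
In Python, from rig import ctrl, viewer gives the robot as it stands.
- The arm moves only by the tool step_arm, never from a script. Its arguments are lists of equal length, an entry for each row: "slide": the shift along the tool's x, y, z in mm, a list of three; "delta_rot": the turn, a rotation vector about the tool's x, y, z in degrees, a list of three; "grip": the finger opening in mm, from 0 to 85.4. In form: {"slide": [[dx, dy, dz], ...], "delta_rot": [[rx, ry, rz], ...], "grip": [grip, ...]}. A call has 1 to 20 rows; each row shifts and turns the commanded pose from where the row before left it, along the tool's axes as they then stand; what a row does not reach is not made up. A row lasts 1/12 s, in which the tool goes at most 41.7 mm and 7.16 degrees, less where a joint would pass 70% of its speed; a pose out of reach is approached as far as the arm can. A call with a gripper value outside its range is refused whole. The fingers move at their own pace and stop on an object; "grip_force" is the grip in N (left out, the last holds). Time passes only in rows, so rows that do not move let the fingers close. It gives the time, the measured TCP pose, the force and the opening at its end, in the units of the state.
- ctrl.read_state(): the state, without advancing time (a new reading comes with each control period).
- viewer.grab_frame(name): name is "scene" or "top" or "wrist"; returns the picture (420x560x3 uint8, red, green, blue); there is no depth.
- viewer.calibration(name): a dict with "K" (3x3 intrinsics, pixels), "position" and "rotation" of the camera in the world. Camera axes: x right, y up, looking along -z (the intrinsics and any distortion apply to the point x, -y, -z); pixel columns grow to the right and rows downward; lengths in m; the calibration is good to about 2 mm. A picture is of the moment at which its call begins: read the wrist's pose just before it. calibration takes no time and is no camera call; for the wrist camera it gives the pose at the moment of the call.
- ctrl.sign_off(): hands the job in, once; it reports no verdict.
The state is a dict: "clock": time; "joint_pos": joint angles; "joint_velocities": joint speeds; "effort": joint torques, N m; "tcp_pos": TCP position; "tcp_rot": TCP orientation; "wrist_force": force on the tool from outside, world axes, zero at the start; "moment": the same for the moment, N m; "width": finger opening in m.
Only numpy, scipy, OpenCV 4.12 (cv2) and the standard library are available. Lean on these libraries where they do the work, as an engineer would, in place of code of your own. Each camera call takes 0.05 s, during which the arm holds its last target.

TASK

The pine tool chest's lid has no stay yet, and a colleague is about to drive the missing hinge screws. First push the felt-topped wooden rest along the bench (without lifting or tipping it) until it stands squarely against the back of the chest, midway between the two hinges, as a backstop; then take the brass knob, swing the lid up gently to its balance point, where it wants to fall neither way, and finish still gripping the knob with the lid held still there. Never let the lid drop or go over backwards onto the rest, and leave the other things on the bench where they are.

Things in the scene. Friction and masses are not known exactly. Their poses are not given: they have to be found in the camera images.
- chest: pine chest, fixed, 290 mm long (its x) and 180 mm deep (its y), its carcass 110 mm high and 152 mm with the lid shut; an oak plinth 28 mm high stands 6 mm proud all round, so the back of the plinth lies at y = +96 mm. Origin at the centre of its underside, z up, x along its length; its front (lock, knob) faces its own -y, its back with the two hinges its own +y. At zero yaw its x is world x: the back faces the robot's left
- lid_hinge (a joint): angle of the lid about its hinges, in rad: 0 shut, growing as the knob goes up and over towards the back. It swings freely (hardly any friction). Its centre of mass stands over the hinge line at 1.30 rad (74 degrees), because the lid is deep: the lid still leans 16 degrees towards the front, short of upright. Below this it falls shut, above it it falls over backwards; it would meet the rest at about 1.67 rad
- hinge_mid (a point): point on the hinge axis midway between the two hinges, 92 mm behind the chest's centre and 111 mm above the bench; the axis runs along the chest's x. The two brass hinges are 40 mm long, centred 112 mm either side of this point
- lid: the lid, a deep pine cap 290 x 180 x 42 mm, 0.6 to 0.9 kg with its fittings; its origin lies on the hinge axis, at hinge_mid; at 0 rad its axes are the chest's and it turns with the joint. Its front face lies 182 mm, its centre of mass 95 mm towards -y, and the latter 27 mm up in its z
- knob: turned brass knob in the middle of the lid's front: a ball 24 mm across on a stem 12 mm thick, its centre 30 mm out from the lid's front face, 131 mm above the bench when shut. Origin at the ball's centre, which in the lid's frame lies at y = -212 mm, z = +20 mm, so 213 mm from the hinge axis. It can be gripped across the chest's length, with room for the fingers all round, and turns between the fingers as the lid swings
- rest_mid (a point): centre of the padded rest (half-way up, 53 mm): a loose plywood block with dark red felt on top, 120 mm (its x) by 100 mm (its y) by 106 mm high, 0.5 to 0.8 kg, standing on the bench behind the chest; when in place its x lies along the chest's x, either way round, and its centre 146 mm behind the chest's centre. Pushed below half height it slides without tipping
- stay_arm: loose brass lid stay, a flat bar 145 x 18 x 6 mm lying on the bench in front of the chest, not yet fitted; origin on its underside, about mid-length
- screw_dish: small white dish, 68 mm across, 24 mm high, in front of the chest near its far corner; origin at the centre of its underside
- screwdriver: screwdriver lying on the bench in front of the chest; origin on its underside
- sand_block: cork sanding block, 100 x 60 x 30 mm, on the left of the bench; origin at the centre of its underside
- tin_amber: closed varnish tin with an amber band, 74 mm across, 93 mm high, beyond the far end of the chest; origin at the centre of its underside
- tin_grey: closed varnish tin with a grey band, 74 mm across, 93 mm high, beyond the far end of the chest; origin at the centre of its underside
- glue: white glue bottle, 60 mm across, 160 mm high, beyond the far end of the chest; origin at the centre of its underside
- brush_jar: terracotta jar of brushes, 70 mm across, 90 mm high, brushes up to 230 mm, at the left of the bench; origin at the centre of its underside
Mind the look-alikes: they are no part of the job. Of the things shaped like the part that bears rest_mid, the wooden one is meant.

How it is judged:
On the way, in this order (a step that is already met when the one before it is completed fails the run):
1. the rest stands squarely against the back of the chest, midway between the hinges, with the lid still shut (y of rest_mid in the frame of chest between 0.13 and 0.158 m and x of rest_mid in the frame of chest between -0.032 and 0.032 m and angle between the x axis of rest_mid and the x axis of chest, either way round below 0.14 rad and angle between rest_mid's own z axis and vertical below 0.1 rad and value of joint lid_hinge below 0.15 rad), for 0.2 s.
2. the lid is brought up to its balance point by the knob (value of joint lid_hinge between 1.22 and 1.38 rad and velocity of joint lid_hinge between -0.1 and 0.1 rad/s and contact force between the fingers and knob above 1 N), for 0.3 s.
At the end, for the whole second after the job is handed in: The lid stands still within 0.08 rad of balance (1.30 rad), the knob gripped (over 1 N), the lid not leaning on the rest; the rest stands upright against the chest's back (gap to the plinth under 12 mm), within 32 mm of midway between the hinges and square within 0.14 rad (all of step 2 and y of rest_mid in the frame of chest between 0.13 and 0.158 m and x of rest_mid in the frame of chest between -0.032 and 0.032 m and angle between the x axis of rest_mid and the x axis of chest, either way round below 0.14 rad and angle between rest_mid's own z axis and vertical below 0.1 rad and contact force between lid and rest below 0.3 N); the arm keeps its last pose, push and grip.
It fails at once if the lid goes over backwards (past 1.6 rad) (value of joint lid_hinge above 1.6 rad).
It fails at once if the lid is let fall or flung (faster than 1.8 rad/s) (velocity of joint lid_hinge below -1.8 rad/s or velocity of joint lid_hinge above 1.8 rad/s).
It fails at once if the rest is lifted more than 15 mm or tipped more than 0.3 rad (height (world z) of rest_mid above 0.068 m or angle between rest_mid's own z axis and vertical above 0.3 rad).
It fails at once if another thing on the bench is moved more than 30 mm (distance of any of stay_arm, screw_dish, screwdriver, sand_block, tin_amber, tin_grey, glue, brush_jar from where it was at the start of the episode above 0.03 m).
It also fails if it takes over 72 s, if anything falls off the work surface, if the arm or the gripper's body presses on something with over 40 N, if the wrist force passes 120 N, or if a joint passes its speed limit or range.

## Working session

There is one attempt and no reset: what is moved stays moved. The work goes in short steps, Python scripts to look and compute and a tool call to move; the robot and the scene stay as the last step left them, time stands still between calls to the robot, and variables do not carry over. Pictures are saved under pics/ and viewed, and the job is handed in when it is done.

Besides the shell and the picture viewer there is one more tool, called after "Request:" as name(argument=value, ...) on one line, values as JSON. step_arm: Moves the arm, as the interface text tells. Its arguments: {"type":"object","properties":{"slide":{"type":"array","items":{"type":"array","items":{"type":"number"}}},"delta_rot":{"type":"array","items":{"type":"array","items":{"type":"number"}}},"grip":{"type":"array","items":{"type":"number"}},"grip_force":{"type":"number"}},"required":["slide","delta_rot","grip"]}

```bash
ls; mkdir -p pics
python3 - <<'E'
from rig import ctrl, viewer
import cv2
s=ctrl.read_state(); print({k:s[k] for k in('clock','tcp_pos','tcp_rot','width')})
for n in('scene','top'):
    im=viewer.grab_frame(n); cv2.imwrite(f'pics/{n}0.png',im[:,:,::-1]); c=viewer.calibration(n); print(n,c)
E
```

```text
pics
{'clock': 0.0, 'tcp_pos': array([ 0.26494419, -0.56587271,  0.40367998]), 'tcp_rot': array([[-8.42923166e-04,  9.05653902e-01,  4.24016861e-01],
       [ 1.76387958e-03,  4.24017699e-01, -9.05652185e-01],
       [-9.99998089e-01, -1.54805244e-05, -1.95487876e-03]]), 'width': 0.08534041671306135}
scene {'K': array([[531.83602922,   0.        , 272.7153827 ],
       [  0.        , 531.83602922, 204.20679004],
       [  0.        ,   0.        ,   1.        ]]), 'position': array([ 1.10699911, -0.62436764,  1.34835734]), 'rotation': array([[ 0.77132522, -0.5137159 ,  0.37570384],
       [ 0.63644027,  0.62157902, -0.45670921],
       [ 0.00108916,  0.59138439,  0.80638906]])}
top {'K': array([[444.06426487,   0.        , 287.88616151],
       [  0.        , 444.06426487, 206.77360442],
       [  0.        ,   0.        ,   1.        ]]), 'position': array([0.32358379, 0.0666197 , 1.81532208]), 'rotation': array([[ 0.0184661 ,  0.99098662, -0.13268203],
       [-0.99981499,  0.01901707,  0.00288639],
       [ 0.0053836 ,  0.13260418,  0.99115445]])}
```

View pics/scene0.png

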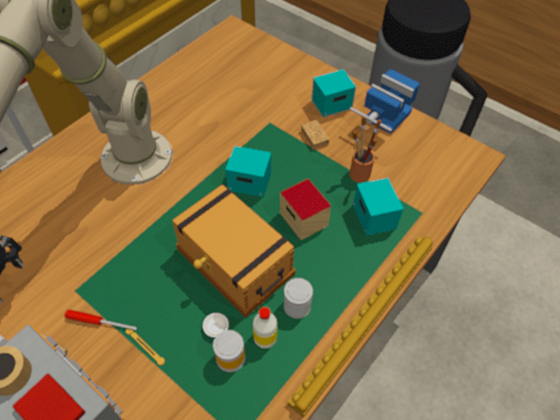

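View pics/top0.png

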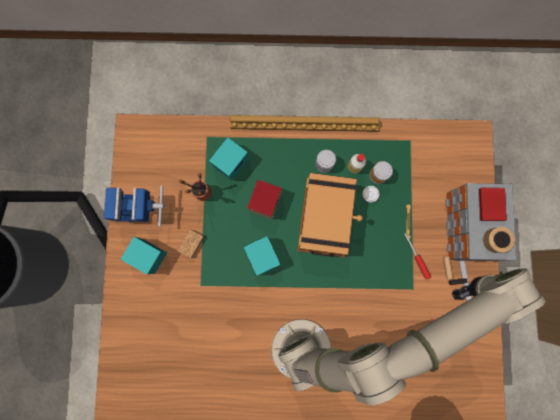

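The top view shows the chest at about (328,215) with its knob at (358,217). The red-felt rest is at (265,199), and the teal blocks are look-alikes. Next I'll measure these.

```bash
cat > h.py <<'E'
import numpy as np,cv2
from rig import ctrl,viewer
def ray(c,u,v):
    K=c['K'];d=np.array([(u-K[0,2])/K[0,0],-(v-K[1,2])/K[1,1],-1.]);return np.array(c['position']),np.array(c['rotation'])@d
def onz(c,u,v,z):
    p,d=ray(c,u,v);return p+d*(z-p[2])/d[2]
def proj(c,P):
    q=np.array(c['rotation']).T@(np.array(P)-c['position']);K=c['K'];return K[0,0]*q[0]/-q[2]+K[0,2],K[1,1]*-q[1]/-q[2]+K[1,2]
def masks(im):
    return cv2.cvtColor(im,cv2.COLOR_RGB2HSV)
def rect(m,c,z,box):
    mm=np.zeros_like(m);x0,y0,x1,y1=box;mm[y0:y1,x0:x1]=m[y0:y1,x0:x1]
    cs,_=cv2.findContours(mm,cv2.RETR_EXTERNAL,cv2.CHAIN_APPROX_NONE)
    k=max(cs,key=cv2.contourArea).reshape(-1,2)
    w=np.array([onz(c,u,v,z)[:2] for u,v in k],np.float32)
    (cx,cy),(a,b),ang=cv2.minAreaRect(w*1000)
    mo=cv2.moments((w*1000).reshape(-1,1,2))
    return (cx,cy),(a,b),ang,(mo['m10']/mo['m00'],mo['m01']/mo['m00']),len(k),cv2.boundingRect(k)
E
python3 - <<'E'
from h import *
for n,zb in(('top',(225,170,300,230)),('scene',(260,160,350,250))):
    im=viewer.grab_frame(n);c=viewer.calibration(n);h=masks(im)
    red=(((h[...,0]<8)|(h[...,0]>172))&(h[...,1]>150)&(h[...,2]>60)).astype(np.uint8)
    print(n,'rest',rect(red,c,.106,zb))
    # knob approx
    u,v=(358,217.5) if n=='top' else (199,263)
    print('knob',onz(c,u,v,.131))
    if n=='top':
        big=cv2.resize(im[140:300,215:415],None,fx=4,fy=4,interpolation=cv2.INTER_CUBIC)
    else: big=cv2.resize(im[140:340,160:360],None,fx=3,fy=3,interpolation=cv2.INTER_CUBIC)
    cv2.imwrite(f'pics/{n}1.png',big[:,:,::-1])
E
```

```text
top rest ((586.0031127929688, 154.0855712890625), (99.14561462402344, 117.77528381347656), 71.86397552490234, (586.412144151107, 154.41702124705935), 99, (248, 180, 33, 36))
knob [ 0.51288478 -0.20668046  0.131     ]
scene rest ((588.0202026367188, 154.8677215576172), (99.48017120361328, 118.78178405761719), 71.61209106445312, (587.8652784828107, 154.64110129963245), 108, (281, 179, 49, 41))
knob [ 0.51246998 -0.2058175   0.131     ]
```

```bash
sleep 0
```

```text
(no output)
```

View pics/top1.png

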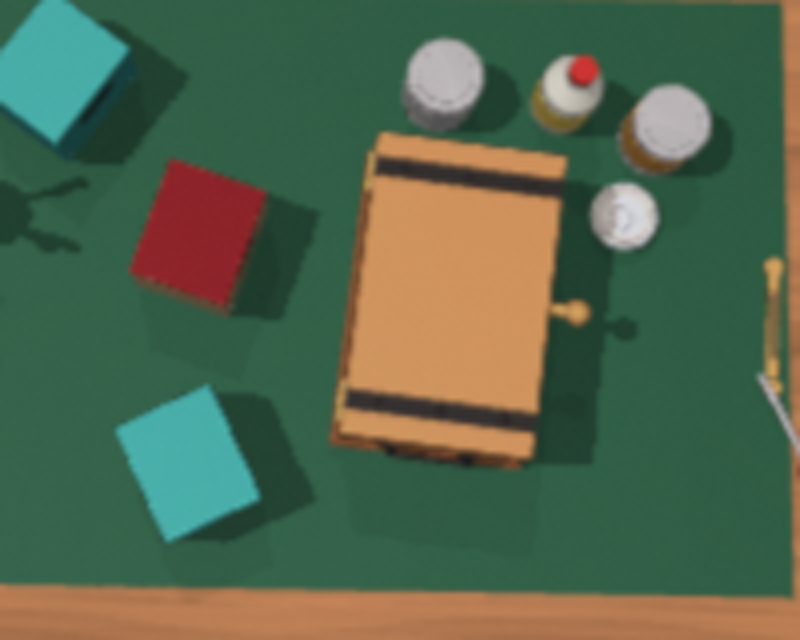

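View pics/scene1.png

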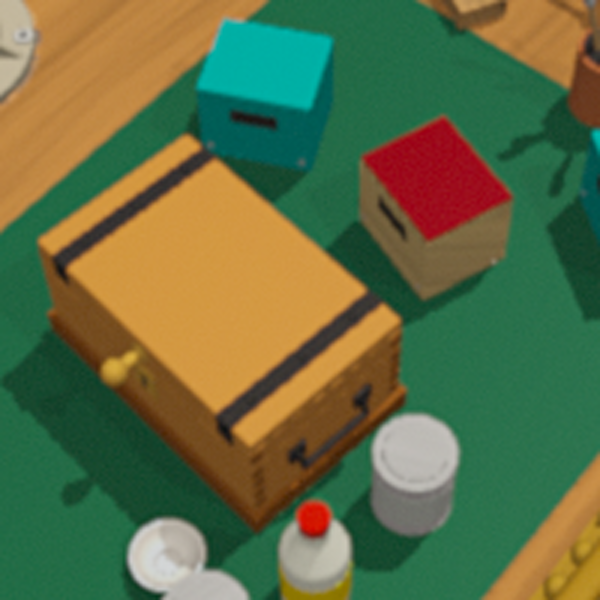

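Run:
```python
from h import *
T=dict(bf=(381,133),ff=(567,157),fn=(532,460),bn=(343,430)); S=dict(bf=(400,322),ff=(248,440),fn=(40,242),bn=(190,138))
for n,D,s,o in(('top',T,4,(215,140)),('scene',S,3,(160,140))):
    c=viewer.calibration(n)
    P={k:onz(c,(u+.5)/s-.5+o[0],(v+.5)/s-.5+o[1],.152)[:2]*1000 for k,(u,v) in D.items()}
    print(n,{k:v.round(1) for k,v in P.items()})
    ctr=sum(P.values())/4; ex=(P['bf']+P['ff']-P['bn']-P['fn']);ey=(P['bf']+P['bn']-P['ff']-P['fn'])
    print(ctr,np.linalg.norm(ex)/2,np.linalg.norm(ey)/2,np.degrees(np.arctan2(ex[1],ex[0])),np.degrees(np.arctan2(-ey[0],ey[1])))
```

```text
top {'bf': array([678.5, -19.8]), 'ff': array([ 658.6, -197.4]), 'fn': array([ 370.6, -164.2]), 'bn': array([395.1,  12.3])}
[525.6909714  -92.27423029] 287.5359002052725 178.49900369735386 -6.52336588076813 -7.1480951291871095
scene {'bf': array([679.8, -20.6]), 'ff': array([ 653.3, -192.1]), 'fn': array([ 374.6, -162.2]), 'bn': array([398. ,  13.3])}
[526.44088798 -90.39471943] 282.03108018760173 175.29868190322486 -6.497199389042084 -8.17036760892417
```

Run:
```python
from h import *
c=viewer.calibration('top')
def cw(u,v,z): return (onz(c,(u+.5)/4-.5+215,(v+.5)/4-.5+140,z)[:2]*1000).round()
for n,l,z in(('tealnear',[(118,430),(208,386),(260,497),(168,543)],.106),('tealfar',[(130,45),(65,147),(0,95)],.106),('greytin',[(447,75)],.093),('glue',[(584,70)],.16),('dish',[(625,216)],.024),('amber',[(672,122)],.093)):
    print(n,[cw(*p,z) for p in l])
print('jar',onz(c,203,190,.09))
th=np.radians(-6.7);C=np.array([526.5,-90]);R=np.array([[np.cos(th),-np.sin(th)],[np.sin(th),np.cos(th)]])
r=R.T@(np.array([587,154.5])-C);print('rest in chest',r)
for p in((0,146),(0,55),(0,-120)):print(p,C+R@np.array(p))
```

```text
tealnear [array([393., 227.]), array([437., 141.]), array([332.,  89.]), array([287., 176.])]
tealfar [array([772., 227.]), array([668., 287.]), array([719., 353.])]
greytin [array([751., -88.])]
glue [array([ 742., -213.])]
dish [array([ 624., -277.])]
amber [array([ 708., -311.])]
jar [0.61472982 0.39686156 0.09      ]
rest in chest [ 31.56082908 249.88880341]
(0, 146) [543.53392762  55.00291483]
(0, 55) [532.91689054 -35.37561428]
(0, -120) [ 512.49951155 -209.18047794]
```

Request:
step_arm(slide=[[0,0,0],[0,0,0],[0,0,0],[0,0,0],[0,0,0],[0,13,-29],[0,13,-29],[0,13,-29],[0,13,-29],[0,13,-29],[0,13,-29],[0,13,-29],[0,13,-29],[0,13,-29],[0,13,-29],[0,13,-29],[0,13,-29],[0,13,-29]], delta_rot=[[6.34,0,0],[6.34,0,0],[6.34,0,0],[6.34,0,0],[6.34,0,0],[0,0,0],[0,0,0],[0,0,0],[0,0,0],[0,0,0],[0,0,0],[0,0,0],[0,0,0],[0,0,0],[0,0,0],[0,0,0],[0,0,0],[0,0,0]], grip=[50,50,50,50,50,50,50,50,50,50,50,50,50,50,50,50,50,50], grip_force=30)

```text
clock: 1.7
tcp_pos: [0.4767, -0.2095, 0.4047]
tcp_rot: [[0.0, 0.993, -0.115], [-0.0, -0.115, -0.993], [-1.0, 0.0, 0.0]]
wrist_force: [0.5, -0.4, -0.3]
width: 0.0498
```

Request:
step_arm(slide=[[0,13,-29],[0,13,-29],[0,13,-29],[0,13,-29],[0,13,-29],[0,13,-29],[0,13,-29],[0,13,-29],[0,13,-29],[0,13,-29],[0,13,-29],[0,13,-29],[0,13,-29],[0,0,0],[0,0,0]], delta_rot=[[0,0,0],[0,0,0],[0,0,0],[0,0,0],[0,0,0],[0,0,0],[0,0,0],[0,0,0],[0,0,0],[0,0,0],[0,0,0],[0,0,0],[0,0,0],[0,0,0],[0,0,0]], grip=[50,50,50,50,50,50,50,50,50,50,50,50,50,50,50])

```text
clock: 2.95
tcp_pos: [0.6876, 0.1467, 0.4031]
tcp_rot: [[-0.002, 0.994, -0.111], [0.001, -0.111, -0.994], [-1.0, -0.002, -0.001]]
wrist_force: [-0.3, -0.4, -0.5]
width: 0.0498
```

```bash
cat >> h.py <<'E'
th=np.radians(-6.7);C=np.array([526.5,-90]);Rc=np.array([[np.cos(th),-np.sin(th)],[np.sin(th),np.cos(th)]])
def st():
    s=ctrl.read_state();p=np.array(s['tcp_pos'])*1000;z=s['tcp_rot'][:,2]
    print('t',round(s['clock'],2),'tcp',p.round(1),'chest',(Rc.T@(p[:2]-C)).round(1),'tool x',s['tcp_rot'][:,0].round(3),'z ang',np.degrees(np.arctan2(z[1],z[0])).round(2),'F',np.round(s['wrist_force'],1),'w',round(s['width']*1000,1));return s
E
python3 - <<'E'
from h import *
st()
im=viewer.grab_frame('top');cv2.imwrite('pics/top2.png',im[:,:,::-1])
im=viewer.grab_frame('wrist');cv2.imwrite('pics/wrist2.png',im[:,:,::-1])
E
```

```text
t 2.95 tcp [687.6 146.7 403.1] chest [132.4 253.9] tool x [-0.002  0.001 -1.   ] z ang -96.39 F [-0.3 -0.4 -0.5] w 49.8
```

View pics/top2.png

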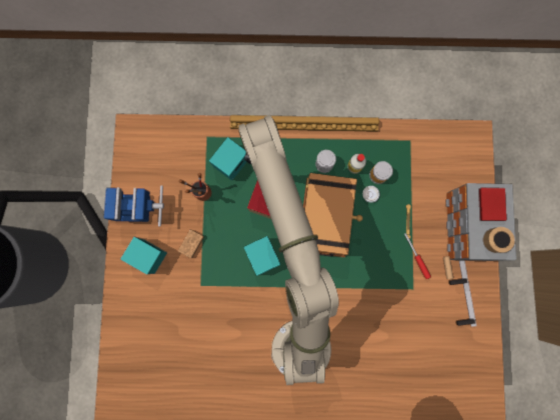

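View pics/wrist2.png

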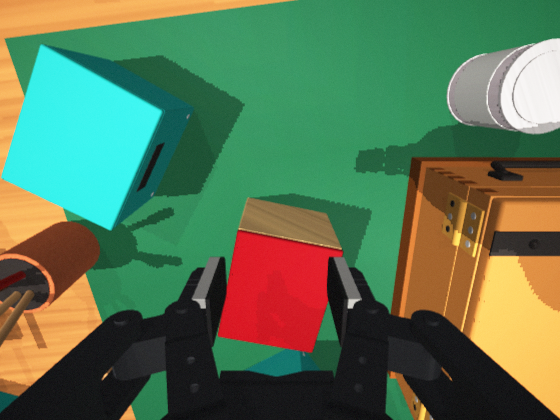

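Wrist view: the red felt top lies between the fingers at (285,290), and the space ahead of it is free. Descending beyond its far face.

Request:
step_arm(slide=[[25,0,4],[30,0,0],[30,0,0],[30,0,0],[30,0,0],[25,0,0],[17,0,0],[0,0,0],[0,0,0]], delta_rot=[[0,0,0],[0,0,0],[0,0,0],[0,0,0],[0,0,0],[0,0,0],[0,0,0],[0,0,0],[0,0,0]], grip=[50,50,50,50,50,50,50,50,50])

```text
clock: 3.8
tcp_pos: [0.687, 0.1383, 0.2176]
tcp_rot: [[-0.001, 0.993, -0.117], [-0.001, -0.117, -0.993], [-1.0, -0.001, 0.001]]
wrist_force: [0.1, -0.0, 1.0]
width: 0.0502
```

Run:
```python
from h import *
st()
for n in('scene','wrist'):
    im=viewer.grab_frame(n);cv2.imwrite(f'pics/{n}3.png',im[:,:,::-1])
```

```text
t 3.8 tcp [687.  138.3 217.6] chest [132.7 245.5] tool x [-0.001 -0.001 -1.   ] z ang -96.72 F [ 0.1 -0.   1. ] w 50.2
```

View pics/wrist3.png

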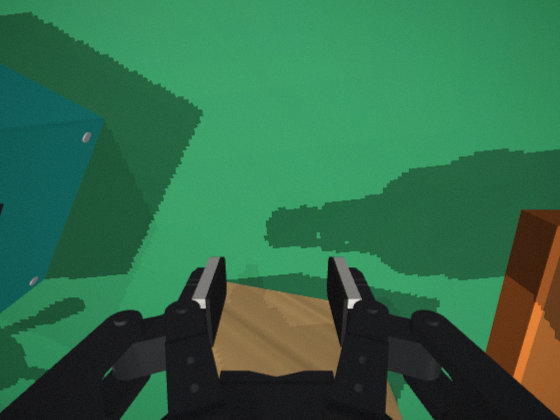

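View pics/scene3.png

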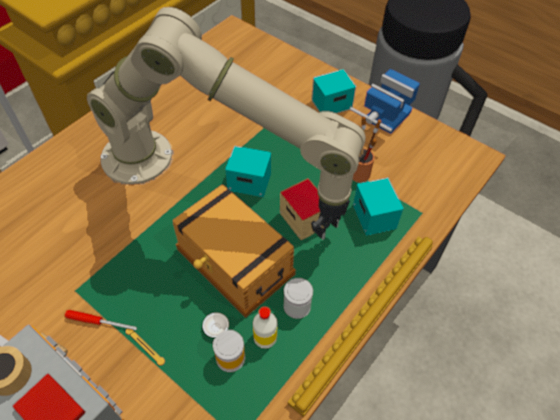

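Request:
step_arm(slide=[[0,-6,0],[0,-6,0],[0,-4,0],[0,-3,0],[0,-3,0],[0,-3,0],[0,-3,0],[0,-3,0],[0,-3,0],[0,-3,0],[0,-3,0],[0,0,0]], delta_rot=[[0,0,0],[0,0,0],[0,0,0],[0,0,0],[0,0,0],[0,0,0],[0,0,0],[0,0,0],[0,0,0],[0,0,0],[0,0,0],[0,0,0]], grip=[50,50,50,50,50,50,50,50,50,50,50,50])

```text
clock: 4.9
tcp_pos: [0.6468, 0.1448, 0.2177]
tcp_rot: [[-0.001, 0.993, -0.115], [-0.0, -0.115, -0.993], [-1.0, -0.001, 0.0]]
wrist_force: [0.1, 0.0, 0.1]
width: 0.0501
```

Run:
```python
from h import *
st()
for n in('wrist','top'):
    im=viewer.grab_frame(n);cv2.imwrite(f'pics/{n}4.png',im[:,:,::-1])
```

```text
t 4.9 tcp [646.8 144.8 217.7] chest [ 92.1 247.3] tool x [-0.001 -0.    -1.   ] z ang -96.59 F [0.1 0.  0.1] w 50.1
```

View pics/wrist4.png

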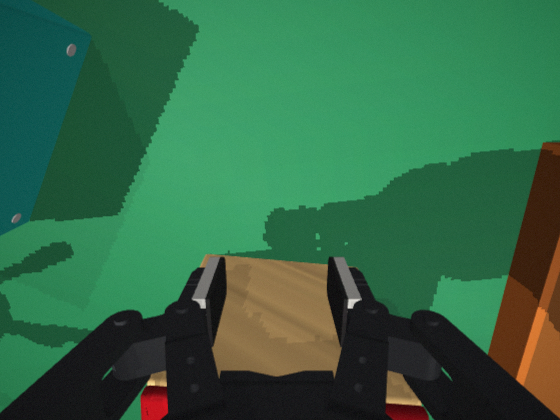

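The far bottom edge of the block, (205,255)–(340,265), is now almost parallel to the finger line, so the push is squaring it. Continuing.

Request:
step_arm(slide=[[0,-3,0],[0,-3,0],[0,-3,0],[0,-3,0],[0,-3,0],[0,-3,0],[0,-2,0],[0,0,0]], delta_rot=[[0,0,0],[0,0,0],[0,0,0],[0,0,0],[0,0,0],[0,0,0],[0,0,0],[0,0,0]], grip=[50,50,50,50,50,50,50,50])

```text
clock: 5.67
tcp_pos: [0.627, 0.147, 0.2178]
tcp_rot: [[-0.001, 0.993, -0.115], [-0.0, -0.115, -0.993], [-1.0, -0.001, 0.0]]
wrist_force: [1.6, 0.2, -0.3]
width: 0.0496
```

Run:
```python
from h import *
st()
for n in('wrist','scene'):
    im=viewer.grab_frame(n);cv2.imwrite(f'pics/{n}5.png',im[:,:,::-1])
```

```text
t 5.67 tcp [627.  147.  217.8] chest [ 72.1 247.1] tool x [-0.001 -0.    -1.   ] z ang -96.6 F [ 1.6  0.2 -0.3] w 49.6
```

View pics/wrist5.png

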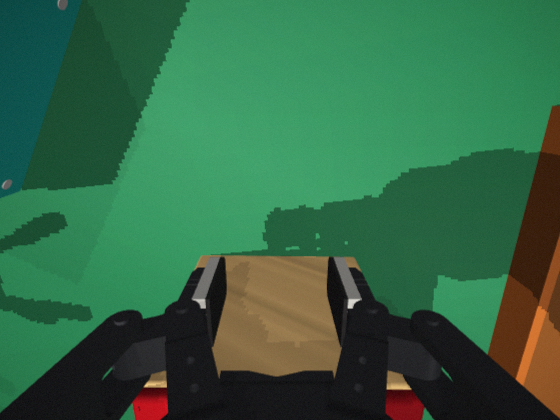

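View pics/scene5.png

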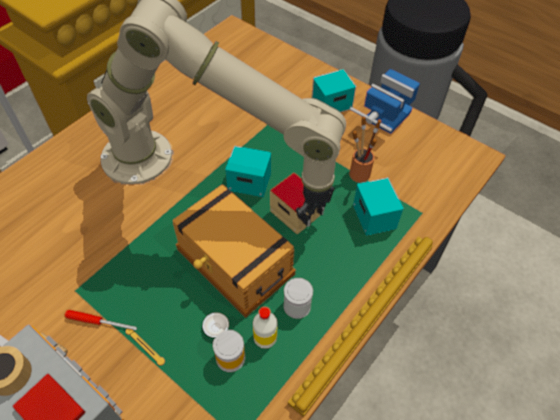

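Request:
step_arm(slide=[[0,15,0],[0,20,0],[-25,0,0],[-35,0,0],[-35,0,0],[-35,0,0],[-30,0,0],[0,0,0]], delta_rot=[[0,0,0],[0,0,0],[0,0,0],[0,0,0],[0,0,0],[0,0,0],[0,0,0],[0,0,0]], grip=[50,50,50,50,50,50,50,50])

```text
clock: 6.43
tcp_pos: [0.663, 0.1434, 0.3859]
tcp_rot: [[0.01, 0.993, -0.115], [0.003, -0.115, -0.993], [-1.0, 0.01, -0.004]]
wrist_force: [0.9, 0.6, 2.0]
width: 0.05
```

Run:
```python
from h import *
s=st();c=viewer.calibration('wrist')
print('cam in tool',s['tcp_rot'].T@(np.array(c['position'])-s['tcp_pos']))
im=viewer.grab_frame('wrist');cv2.imwrite('pics/wrist6.png',im[:,:,::-1])
im=viewer.grab_frame('scene');c=viewer.calibration('scene');h=masks(im)
red=(((h[...,0]<8)|(h[...,0]>172))&(h[...,1]>150)&(h[...,2]>60)).astype(np.uint8)
print(rect(red,c,.106,(240,160,350,250)))
cv2.imwrite('pics/scene6.png',cv2.resize(im[100:300,160:420],None,fx=3,fy=3)[:,:,::-1])
```

```text
t 6.43 tcp [663.  143.4 385.9] chest [108.4 247.8] tool x [ 0.01   0.003 -1.   ] z ang -96.62 F [0.9 0.6 2. ] w 50.0
cam in tool [ 0.02979548  0.08134318 -0.00025362]
((553.779052734375, 156.22531127929688), (100.83476257324219, 118.6231689453125), 82.70658111572266, (552.198365605005, 154.01952795055539), 99, (271, 173, 48, 41))
```

View pics/wrist6.png

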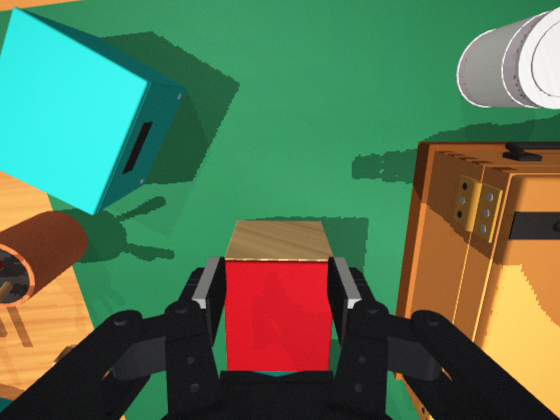

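View pics/scene6.png

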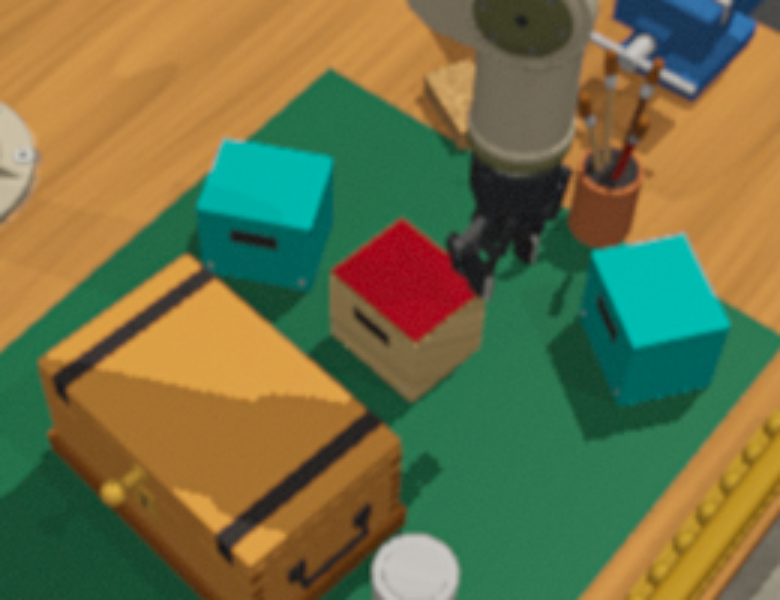

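Run:
```python
from h import *
c=viewer.calibration('wrist')
im=cv2.imread('pics/wrist6.png')
cv2.imwrite('pics/w6c.png',cv2.resize(im[130:390,380:560],None,fx=3,fy=2.2))
h=cv2.cvtColor(im,cv2.COLOR_BGR2HSV)
pts=[]
for v in range(160,360,10):
    row=h[v,380:470]; g=(row[:,0]>50)&(row[:,0]<95)
    u=380+np.where(~g)[0]; 
    u=[x for x in u if (h[v,x:x+6,0]<25).all()][0]
    P=onz(c,u,v,0)[:2]*1000; pts.append(P); 
pts=np.array(pts,np.float32);print(np.c_[pts,(Rc.T@(pts-C).T).T].round(1)[::3])
l=cv2.fitLine(pts,cv2.DIST_HUBER,0,.01,.01).ravel();print(l,np.degrees(np.arctan2(l[1],l[0])))
```

```text
Traceback (most recent call last):
IndexError: list index out of range
```

View pics/w6c.png

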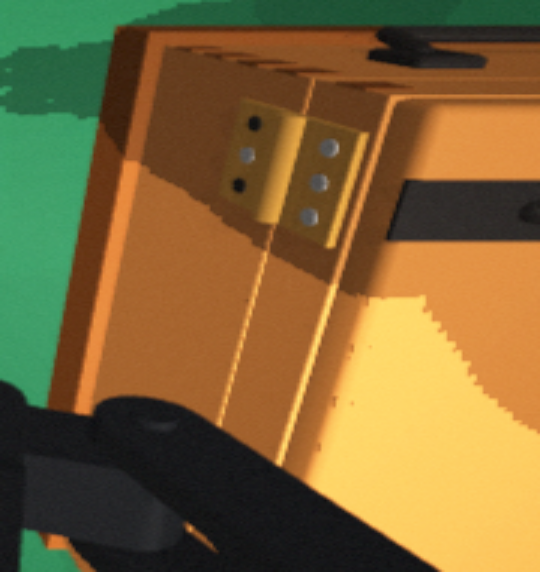

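Run:
```python
from h import *
c=viewer.calibration('wrist')
def q(a,b,z):
    P=onz(c,380+a/3,130+b/2.2,z)[:2]*1000;return P,Rc.T@(P-C)
a=q(118,28,0);b=q(50,400,0);print(a,b);d=a[0]-b[0];print(np.degrees(np.arctan2(d[1],d[0])))
print('hinge',q(283,160,.113)); print('lid back top',q(388,98,.152))
```

```text
(array([682.40703186, -13.48717363]), array([145.91548025,  94.18008179])) (array([468.50493228,  10.47408107]), array([-69.32138417,  93.02158106]))
-6.391611557100473
hinge (array([650.82728173,  -9.17498008]), array([114.0482925 ,  94.77839313]))
lid back top (array([682.40024013,  -6.00237201]), array([145.03547758, 101.61297468]))
```

Request:
step_arm(slide=[[0,0,0],[0,0,0],[0,0,0],[0,0,0],[0,0,0],[0,0,0],[0,0,0],[0,0,0],[0,0,0],[0,0,0],[0,0,0],[0,0,0],[0,0,0],[0,15,-22],[0,15,-22],[0,15,-22],[0,15,-22],[0,15,-21],[0,0,0]], delta_rot=[[-6.92,0,0],[-6.92,0,0],[-6.92,0,0],[-6.92,0,0],[-6.92,0,0],[-6.92,0,0],[-6.92,0,0],[-6.92,0,0],[-6.92,0,0],[-6.92,0,0],[-6.92,0,0],[-6.92,0,0],[-6.92,0,0],[0,0,0],[0,0,0],[0,0,0],[0,0,0],[0,0,0],[0,0,0]], grip=[50,50,50,50,50,50,50,50,50,50,50,50,50,50,50,50,50,50,50])

```text
clock: 8.12
tcp_pos: [0.558, 0.2351, 0.3767]
tcp_rot: [[-0.004, 0.107, 0.994], [0.001, 0.994, -0.107], [-1.0, 0.001, -0.004]]
wrist_force: [0.2, 1.1, -0.3]
width: 0.0497
```

Run:
```python
from h import *
st()
im=viewer.grab_frame('wrist');cv2.imwrite('pics/wrist7.png',im[:,:,::-1])
im=viewer.grab_frame('scene');cv2.imwrite('pics/scene7.png',im[:,:,::-1])
```

```text
t 8.12 tcp [558.  235.1 376.7] chest [ -6.6 326.5] tool x [-0.004  0.001 -1.   ] z ang -6.17 F [ 0.2  1.1 -0.3] w 49.7
```

View pics/wrist7.png

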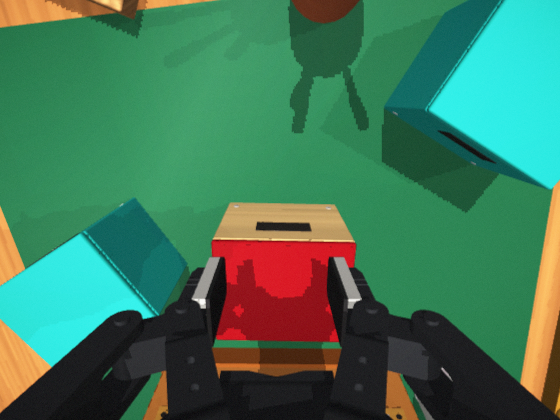

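View pics/scene7.png

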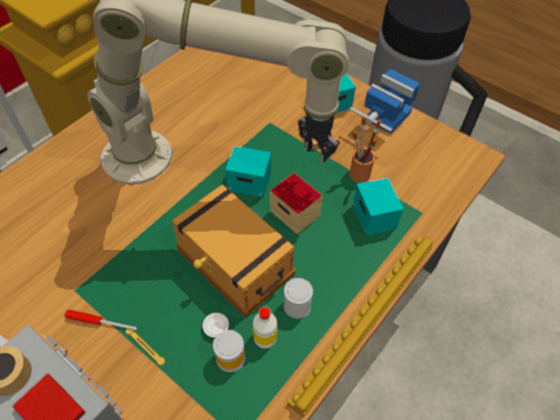

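Request:
step_arm(slide=[[20,0,5],[30,0,0],[30,0,0],[30,0,0],[25,0,0],[15,0,0],[9,0,0],[0,0,0]], delta_rot=[[0,0,0],[0,0,0],[0,0,0],[0,0,0],[0,0,0],[0,0,0],[0,0,0],[0,0,0]], grip=[50,50,50,50,50,50,50,50])

```text
clock: 8.88
tcp_pos: [0.5675, 0.2279, 0.2156]
tcp_rot: [[-0.005, 0.117, 0.993], [-0.002, 0.993, -0.117], [-1.0, -0.003, -0.004]]
wrist_force: [-1.2, -1.1, 0.6]
width: 0.0503
```

Run:
```python
from h import *
st()
im=viewer.grab_frame('scene');cv2.imwrite('pics/scene8.png',cv2.resize(im[80:300,200:440],None,fx=3,fy=2.7)[:,:,::-1])
```

```text
t 8.88 tcp [567.5 227.9 215.6] chest [  3.6 320.5] tool x [-0.005 -0.002 -1.   ] z ang -6.74 F [-1.2 -1.1  0.6] w 50.3
```

View pics/scene8.png

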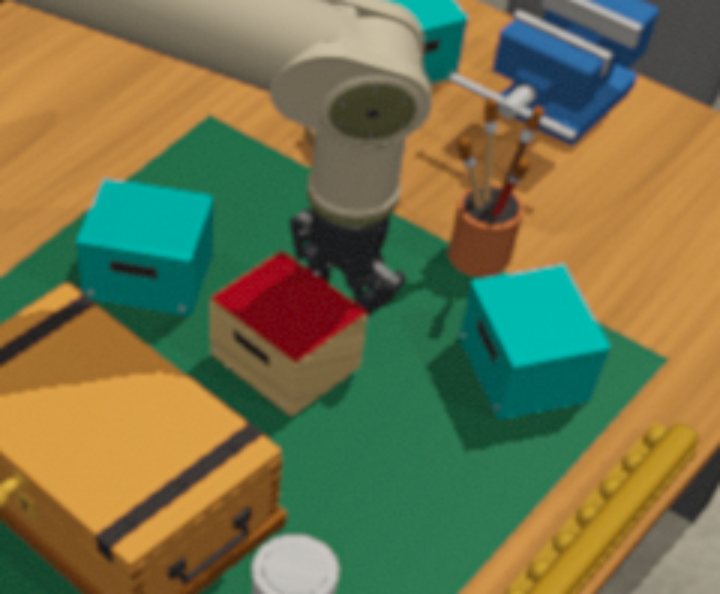

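Fingers are behind the rest. Now pushing towards the chest.

Request:
step_arm(slide=[[0,-4,-2],[0,-5,-2],[0,-5,0],[0,-5,0],[0,-5,0],[0,-5,0],[0,-5,0],[0,-5,0],[0,-5,0],[0,-5,0],[0,-5,0],[0,-5,0],[0,-5,0],[0,-5,0],[0,-5,0],[0,-5,0],[0,-5,0],[0,-5,0],[0,-4,0],[0,0,0]], delta_rot=[[0,0,0],[0,0,0],[0,0,0],[0,0,0],[0,0,0],[0,0,0],[0,0,0],[0,0,0],[0,0,0],[0,0,0],[0,0,0],[0,0,0],[0,0,0],[0,0,0],[0,0,0],[0,0,0],[0,0,0],[0,0,0],[0,0,0],[0,0,0]], grip=[50,50,50,50,50,50,50,50,50,50,50,50,50,50,50,50,50,50,50,50])

```text
clock: 10.6
tcp_pos: [0.5532, 0.137, 0.2196]
tcp_rot: [[0.002, 0.116, 0.993], [0.0, 0.993, -0.116], [-1.0, 0.001, 0.002]]
wrist_force: [0.3, 2.1, 0.5]
width: 0.0498
```

Run:
```python
from h import *
st()
im=viewer.grab_frame('scene');cv2.imwrite('pics/scene9.png',cv2.resize(im[80:300,200:440],None,fx=3,fy=2.7)[:,:,::-1])
im=viewer.grab_frame('wrist');cv2.imwrite('pics/wrist9.png',im[:,:,::-1])
```

```text
t 10.6 tcp [553.2 137.  219.6] chest [  0.  228.6] tool x [ 0.002  0.    -1.   ] z ang -6.68 F [0.3 2.1 0.5] w 49.8
```

View pics/scene9.png

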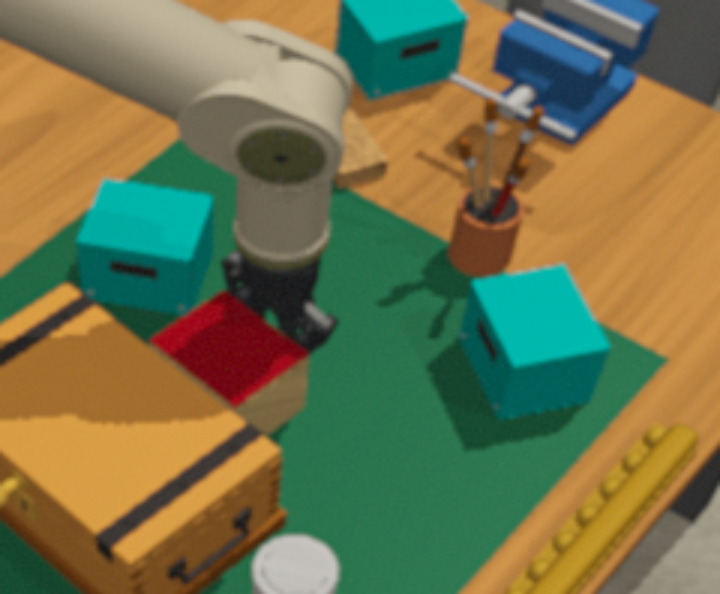

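Request:
step_arm(slide=[[0,-3,0],[0,-3,0],[0,-3,0],[0,-3,0],[0,-3,0],[0,-2,0],[0,0,0]], delta_rot=[[0,0,0],[0,0,0],[0,0,0],[0,0,0],[0,0,0],[0,0,0],[0,0,0]], grip=[50,50,50,50,50,50,50])

```text
clock: 11.28
tcp_pos: [0.551, 0.1208, 0.219]
tcp_rot: [[0.0, 0.116, 0.993], [0.001, 0.993, -0.116], [-1.0, 0.001, 0.0]]
wrist_force: [0.2, 3.4, 2.3]
width: 0.0504
```

Request:
step_arm(slide=[[0,-2,0],[0,0,0]], delta_rot=[[0,0,0],[0,0,0]], grip=[50,50])

```text
clock: 11.45
tcp_pos: [0.5507, 0.1189, 0.2189]
tcp_rot: [[0.0, 0.116, 0.993], [0.0, 0.993, -0.116], [-1.0, 0.0, 0.0]]
wrist_force: [0.1, 4.2, 1.8]
width: 0.0502
```

Request:
step_arm(slide=[[0,-2,0],[0,0,0]], delta_rot=[[0,0,0],[0,0,0]], grip=[50,50])

```text
clock: 11.62
tcp_pos: [0.5505, 0.1168, 0.2188]
tcp_rot: [[0.0, 0.116, 0.993], [0.0, 0.993, -0.116], [-1.0, 0.0, 0.0]]
wrist_force: [0.6, 4.3, 1.2]
width: 0.0499
```

Request:
step_arm(slide=[[0,-2,0],[0,0,0]], delta_rot=[[0,0,0],[0,0,0]], grip=[50,50])

```text
clock: 11.78
tcp_pos: [0.5503, 0.1161, 0.2192]
tcp_rot: [[0.001, 0.115, 0.993], [0.002, 0.993, -0.115], [-1.0, 0.002, 0.001]]
wrist_force: [0.5, 8.5, 2.5]
width: 0.05
```

Run:
```python
from h import *
st()
im=viewer.grab_frame('wrist');cv2.imwrite('pics/wrist10.png',im[:,:,::-1])
```

```text
t 11.78 tcp [550.3 116.1 219.2] chest [ -0.4 207.5] tool x [ 0.001  0.002 -1.   ] z ang -6.59 F [0.5 8.5 2.5] w 50.0
```

View pics/wrist10.png

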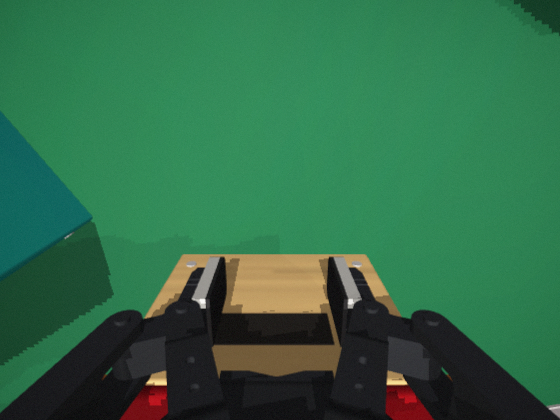

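Request:
step_arm(slide=[[0,-2,0],[0,0,0],[0,0,0],[0,0,0]], delta_rot=[[0,0,0],[0,0,0],[0,0,0],[0,0,0]], grip=[50,50,50,50])

```text
clock: 12.17
tcp_pos: [0.5501, 0.1155, 0.2197]
tcp_rot: [[0.002, 0.114, 0.994], [0.004, 0.993, -0.114], [-1.0, 0.004, 0.002]]
wrist_force: [0.6, 12.7, 4.8]
width: 0.0502
```

Request:
step_arm(slide=[[0,10,0],[0,15,0],[-25,0,0],[-35,0,0],[-35,0,0],[-35,0,0],[-35,0,0],[-20,0,0],[0,20,0],[0,20,0],[0,0,0]], delta_rot=[[0,0,0],[0,0,0],[0,0,0],[0,0,0],[0,0,0],[0,0,0],[0,0,0],[0,0,0],[0,0,0],[0,0,0],[0,0,0]], grip=[50,50,50,50,50,50,50,50,50,50,50])

```text
clock: 13.08
tcp_pos: [0.5569, 0.1804, 0.4038]
tcp_rot: [[-0.0, 0.113, 0.994], [0.001, 0.994, -0.113], [-1.0, 0.001, -0.001]]
wrist_force: [-0.5, 1.3, 0.6]
width: 0.0497
```

Run:
```python
from h import *
st()
im=viewer.grab_frame('wrist');cv2.imwrite('pics/wrist11.png',im[:,:,::-1])
im=viewer.grab_frame('scene');c=viewer.calibration('scene');h=masks(im)
red=(((h[...,0]<8)|(h[...,0]>172))&(h[...,1]>150)&(h[...,2]>60)).astype(np.uint8)
r=rect(red,c,.106,(220,160,350,250));print(r,Rc.T@(np.array(r[3])-C))
cv2.imwrite('pics/scene11.png',cv2.resize(im[80:300,160:420],None,fx=3,fy=2.7)[:,:,::-1])
```

```text
t 13.08 tcp [556.9 180.4 403.8] chest [ -1.4 272.1] tool x [-0.     0.001 -1.   ] z ang -6.48 F [-0.5  1.3  0.6] w 49.7
((541.9407958984375, 62.16587829589844), (83.15826416015625, 119.88439178466797), 83.78070068359375, (542.0862051881522, 61.994042041214335), 97, (249, 192, 48, 39)) [ -2.25349539 152.77447551]
```

View pics/wrist11.png

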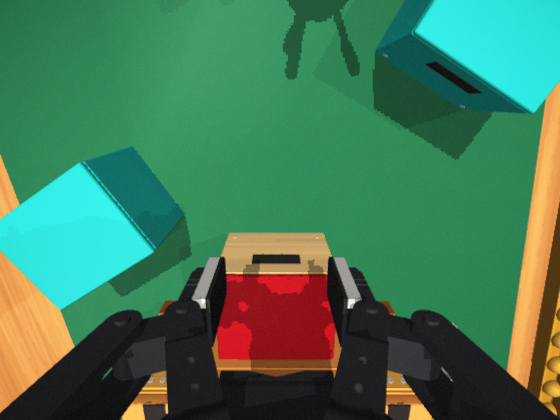

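View pics/scene11.png

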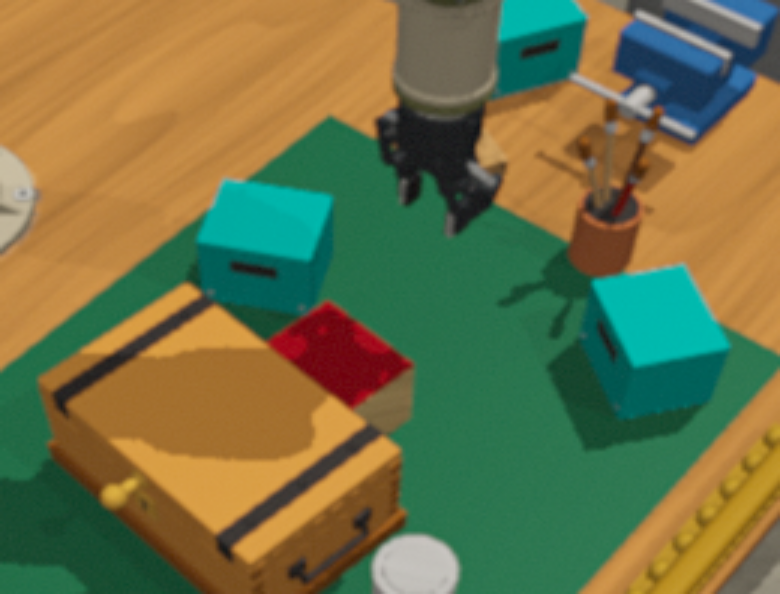

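Rest in place: visible felt 83 × 120 mm, and its back edge puts the centre at chest (-2, 144) mm with yaw about -6.2°. Moving on to the knob.

Request:
step_arm(slide=[[0,-28,0],[0,-28,0],[0,-28,0],[0,-28,0],[0,-28,0],[0,-28,0],[0,-28,0],[0,-28,0],[0,-28,0],[0,-28,0],[0,-28,0],[0,-28,0],[0,-28,0],[0,-28,0],[0,0,0],[0,0,0],[0,0,0]], delta_rot=[[0,0,0],[0,0,0],[0,0,0],[0,0,0],[0,0,0],[0,0,0],[0,0,0],[0,0,0],[0,0,0],[0,0,0],[0,0,0],[0,0,0],[0,0,0],[0,0,0],[0,0,0],[0,0,0],[0,0,0]], grip=[60,60,60,60,60,60,60,60,60,60,60,60,60,60,60,60,60])

```text
clock: 14.6
tcp_pos: [0.5117, -0.2124, 0.4033]
tcp_rot: [[-0.001, 0.117, 0.993], [0.0, 0.993, -0.117], [-1.0, 0.0, -0.001]]
wrist_force: [-0.9, 0.7, 0.1]
width: 0.06
```

Run:
```python
from h import *
st()
c=viewer.calibration('wrist')
im=viewer.grab_frame('wrist');cv2.imwrite('pics/wrist12.png',im[:,:,::-1])
P=C+Rc@np.array([0,-120.]);print('pred knob px',proj(c,[P[0]/1000,P[1]/1000,.131]))
np.savez('w12.npz',**{k:np.array(c[k]) for k in('K','position','rotation')})
```

```text
t 14.6 tcp [ 511.7 -212.4  403.3] chest [  -0.4 -123.3] tool x [-0.001  0.    -1.   ] z ang -6.73 F [-0.9  0.7  0.1] w 60.0
pred knob px (np.float64(276.91349777717755), np.float64(203.17851738725878))
```

View pics/wrist12.png

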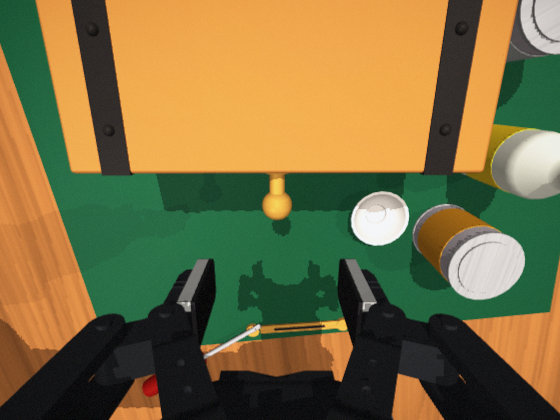

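The knob ball is at (277,205) and was predicted at (277,203). The lid's front edge is level in the image, so the yaw is right.

Run:
```python
from h import *
c=viewer.calibration('wrist')
k=onz(c,277,205,.131)*1000;print(k,Rc.T@(k[:2]-C))
s=ctrl.read_state();a=Rc.T@(k[:2]-np.array(s['tcp_pos'][:2])*1000);print('move y',a[1],'z',a[0],'down',s['tcp_pos'][2]*1000-131-155)
```

```text
[ 512.82923099 -209.85772004  131.        ] [   0.406482   -120.63414836]
move y 1.7856943839681154 z 0.6348082424421426 down 117.47119656769814
```

Request:
step_arm(slide=[[25,2,1],[30,0,0],[25,0,0],[20,0,0],[12,0,0],[6,0,0],[0,0,0],[0,0,0]], delta_rot=[[0,0,0],[0,0,0],[0,0,0],[0,0,0],[0,0,0],[0,0,0],[0,0,0],[0,0,0]], grip=[60,60,60,60,60,60,60,60])

```text
clock: 15.32
tcp_pos: [0.5138, -0.2099, 0.2866]
tcp_rot: [[0.001, 0.115, 0.993], [-0.0, 0.993, -0.115], [-1.0, -0.0, 0.001]]
wrist_force: [-0.5, 0.7, 0.4]
width: 0.0602
```

Run:
```python
from h import *
st()
im=viewer.grab_frame('wrist');cv2.imwrite('pics/wrist13.png',im[:,:,::-1])
```

```text
t 15.32 tcp [ 513.8 -209.9  286.6] chest [   1.4 -120.5] tool x [ 0.001 -0.    -1.   ] z ang -6.62 F [-0.5  0.7  0.4] w 60.2
```

View pics/wrist13.png

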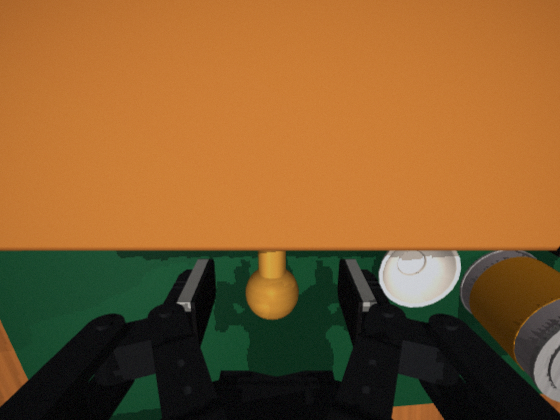

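Request:
step_arm(slide=[[0,0,-1.5],[0,0,0],[0,0,0],[0,0,0],[0,0,0],[0,0,0],[0,0,0],[0,0,0]], delta_rot=[[0,0,0],[0,0,0],[0,0,0],[0,0,0],[0,0,0],[0,0,0],[0,0,0],[0,0,0]], grip=[55,45,35,28,22,18,18,18], grip_force=40)

```text
clock: 16.03
tcp_pos: [0.5119, -0.2101, 0.2863]
tcp_rot: [[0.0, 0.116, 0.993], [-0.0, 0.993, -0.116], [-1.0, -0.0, 0.0]]
wrist_force: [-2.5, 1.1, 5.8]
width: 0.0217
```

Run:
```python
from h import *
st()
im=viewer.grab_frame('wrist');cv2.imwrite('pics/wrist14.png',im[:,:,::-1])
```

```text
t 16.03 tcp [ 511.9 -210.1  286.3] chest [  -0.4 -121. ] tool x [ 0. -0. -1.] z ang -6.66 F [-2.5  1.1  5.8] w 21.7
```

View pics/wrist14.png

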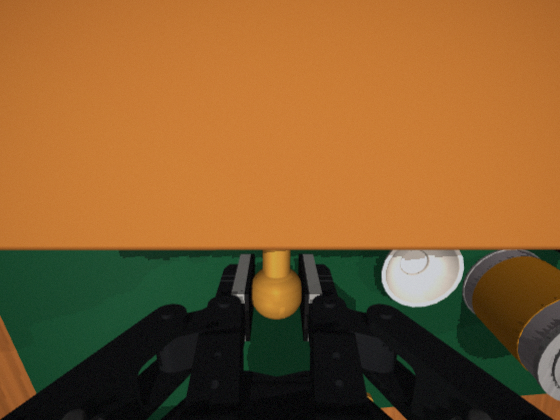

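Run:
```python
import numpy as np
st=[.015,.025]+[.0375]*32+[.03,.02,.01]
t=np.r_[0,np.cumsum(st)];print(len(st),t[-1])
p=np.radians(5.39)+t;y=-213*np.cos(p);z=213*np.sin(p)
Y=np.round(np.diff(np.round(y-y[0],1)),1);Z=np.round(np.diff(np.round(z-z[0],1)),1)
r=[[float(-round(b,1)),float(round(a,1)),0] for a,b in zip(Y,Z)]
print(r[:14]);print(r[14:28]);print(r[28:]);print(t[[14,28,-1]],y[[0,14,28,-1]]-y[0],z[[0,14,28,-1]]-z[0])
```

```text
37 1.3000000000000003
[[-3.2, 0.3, 0], [-5.3, 0.7, 0], [-7.9, 1.2, 0], [-7.8, 1.5, 0], [-7.8, 1.8, 0], [-7.7, 2.1, 0], [-7.6, 2.4, 0], [-7.5, 2.6, 0], [-7.5, 3.0, 0], [-7.3, 3.2, 0], [-7.2, 3.5, 0], [-7.0, 3.8, 0], [-6.9, 4.0, 0], [-6.7, 4.3, 0]]
[[-6.6, 4.5, 0], [-6.4, 4.8, 0], [-6.3, 5.0, 0], [-6.0, 5.2, 0], [-5.8, 5.5, 0], [-5.6, 5.7, 0], [-5.4, 5.8, 0], [-5.2, 6.1, 0], [-5.0, 6.3, 0], [-4.7, 6.4, 0], [-4.4, 6.7, 0], [-4.2, 6.7, 0], [-4.0, 7.0, 0], [-3.7, 7.1, 0]]
[[-3.4, 7.2, 0], [-3.2, 7.3, 0], [-2.8, 7.5, 0], [-2.6, 7.5, 0], [-2.3, 7.7, 0], [-2.1, 7.7, 0], [-1.4, 6.2, 0], [-0.8, 4.2, 0], [-0.4, 2.1, 0]]
[0.49  1.015 1.3  ] [  0.          34.36859243 117.16852185 174.61180522] [  0.          97.44578457 170.68790273 189.67448106]
```

Request:
step_arm(slide=[[-3.2,0.3,0],[-5.3,0.7,0],[-7.9,1.2,0],[-5,1.0,0],[0,0,0]], delta_rot=[[0,0,0],[0,0,0],[0,0,0],[0,0,0],[0,0,0]], grip=[18,18,18,18,18])

```text
clock: 16.5
tcp_pos: [0.5123, -0.2068, 0.3083]
tcp_rot: [[0.0, 0.116, 0.993], [-0.001, 0.993, -0.116], [-1.0, -0.001, 0.0]]
wrist_force: [0.9, -1.7, -4.4]
width: 0.0217
```

Run:
```python
from h import *
st()
im=viewer.grab_frame('wrist');cv2.imwrite('pics/wrist15.png',im[:,:,::-1])
im=viewer.grab_frame('scene');cv2.imwrite('pics/scene15.png',cv2.resize(im[80:300,160:420],None,fx=3,fy=2.7)[:,:,::-1])
```

```text
t 16.5 tcp [ 512.3 -206.8  308.3] chest [  -0.5 -117.6] tool x [ 0.    -0.001 -1.   ] z ang -6.65 F [ 0.9 -1.7 -4.4] w 21.7
```

View pics/wrist15.png

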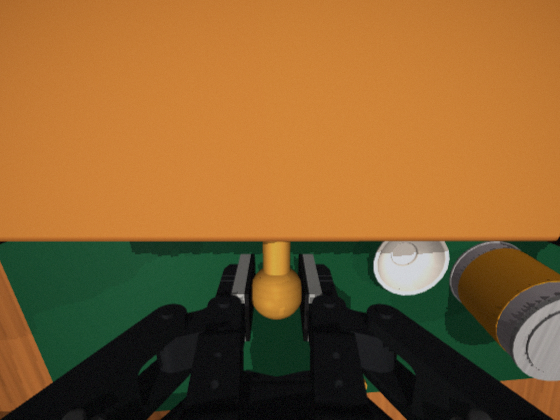

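View pics/scene15.png

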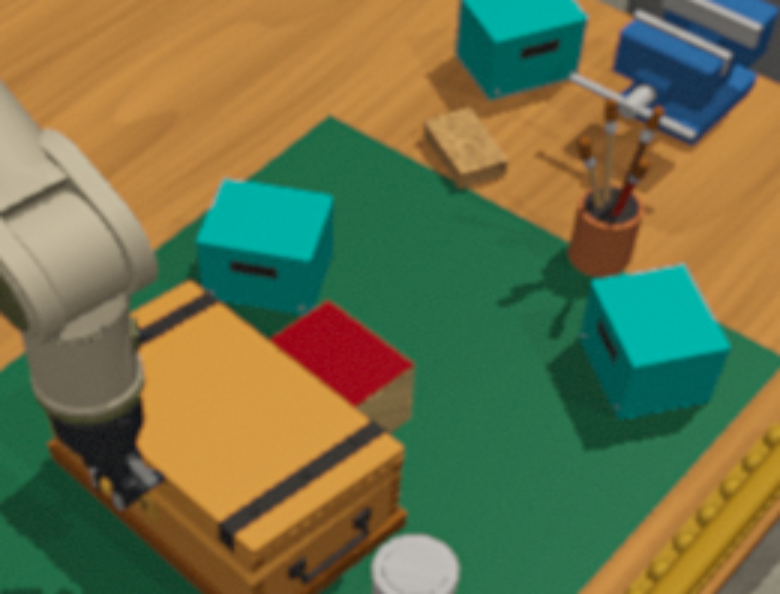

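The lid rises with the knob, wrist load -4.4 N, as expected. Continuing the arc.

```bash
cat > arc.py <<'E'
import numpy as np,sys
def arc(t0,st):
    t=t0+np.r_[0,np.cumsum(st)];p=np.radians(5.39)+t;y=-213*np.cos(p);z=213*np.sin(p)
    Y=np.round(y-y[0],1);Z=np.round(z-z[0],1)
    print(round(t[-1],3),len(st),[[round(-float(b),1)+0.,round(float(a),1),0] for a,b in zip(np.diff(Y),np.diff(Z))])
E
python3 -c "
from arc import *
arc(.103,[.015,.025]+[.0375]*16+[.025,.012])"
```

```text
0.78 20 [[-3.1, 0.6, 0], [-5.2, 1.2, 0], [-7.7, 2.1, 0], [-7.7, 2.3, 0], [-7.5, 2.6, 0], [-7.5, 2.8, 0], [-7.3, 3.2, 0], [-7.3, 3.4, 0], [-7.0, 3.7, 0], [-7.0, 4.0, 0], [-6.8, 4.2, 0], [-6.6, 4.4, 0], [-6.4, 4.8, 0], [-6.3, 4.9, 0], [-6.1, 5.2, 0], [-5.9, 5.4, 0], [-5.6, 5.6, 0], [-5.5, 5.8, 0], [-3.5, 4.0, 0], [-1.7, 2.0, 0]]
```

Request:
step_arm(slide=[[-3.1,0.6,0],[-5.2,1.2,0],[-7.7,2.1,0],[-7.7,2.3,0],[-7.5,2.6,0],[-7.5,2.8,0],[-7.3,3.2,0],[-7.3,3.4,0],[-7.0,3.7,0],[-7.0,4.0,0],[-6.8,4.2,0],[-6.6,4.4,0],[-6.4,4.8,0],[-6.3,4.9,0],[-6.1,5.2,0],[-5.9,5.4,0],[-5.6,5.6,0],[-5.5,5.8,0],[-3.5,4.0,0],[-1.7,2.0,0]], delta_rot=[[0,0,0],[0,0,0],[0,0,0],[0,0,0],[0,0,0],[0,0,0],[0,0,0],[0,0,0],[0,0,0],[0,0,0],[0,0,0],[0,0,0],[0,0,0],[0,0,0],[0,0,0],[0,0,0],[0,0,0],[0,0,0],[0,0,0],[0,0,0]], grip=[18,18,18,18,18,18,18,18,18,18,18,18,18,18,18,18,18,18,18,18])

```text
clock: 18.27
tcp_pos: [0.5206, -0.1345, 0.4296]
tcp_rot: [[0.0, 0.115, 0.993], [-0.0, 0.993, -0.115], [-1.0, -0.0, 0.0]]
wrist_force: [2.9, -1.2, -3.2]
width: 0.0212
```

```bash
cat >> h.py <<'E'
def ang(s):
    p=np.array(s['tcp_pos'])*1000;y=(Rc.T@(p[:2]-C))[1]-92+.6; z=p[2]-155.3-111
    print('knob rel hinge',y.round(1),z.round(1),'r',np.hypot(y,z).round(1),'theta',(np.arctan2(z,-y)-np.radians(5.39)).round(3))
E
python3 - <<'E'
from h import *
s=st();ang(s)
im=viewer.grab_frame('wrist');cv2.imwrite('pics/wrist16.png',im[:,:,::-1])
im=viewer.grab_frame('scene');cv2.imwrite('pics/scene16.png',cv2.resize(im[80:300,160:420],None,fx=3,fy=2.7)[:,:,::-1])
E
```

```text
t 18.27 tcp [ 520.6 -134.5  429.6] chest [ -0.6 -44.8] tool x [ 0. -0. -1.] z ang -6.62 F [ 2.9 -1.2 -3.2] w 21.2
knob rel hinge -136.2 163.3 r 212.6 theta 0.781
```

View pics/wrist16.png

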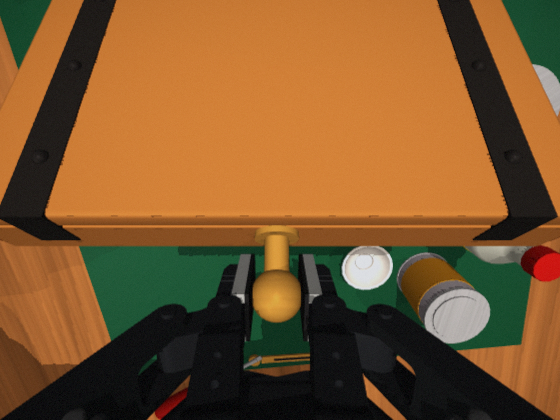

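View pics/scene16.png

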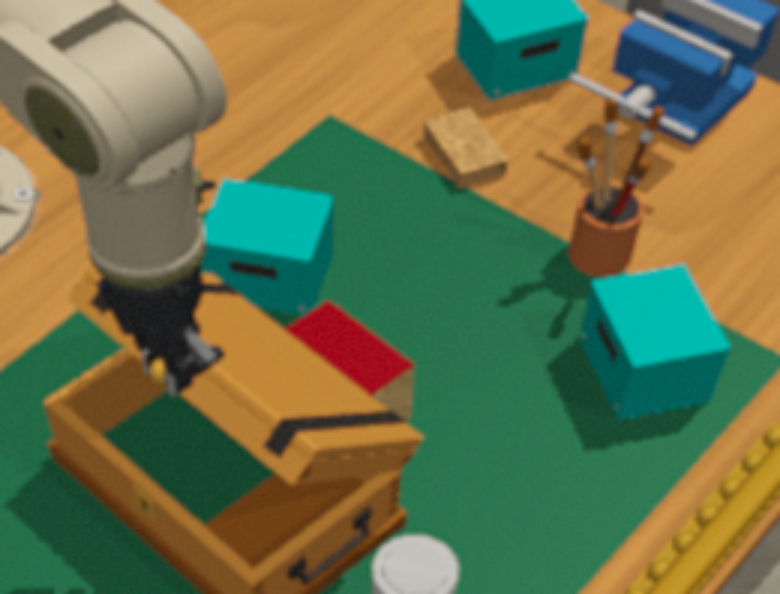

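The lid is half open with the knob still firmly held: (277,295) in the wrist view, arc radius 212.6 against 213.

```bash
python3 -c "
from arc import *
arc(.78,[.012,.024]+[.034]*12+[.03,.02,.014,.008,.004])"
```

```text
1.3 19 [[-1.6, 2.0, 0], [-3.2, 4.0, 0], [-4.4, 5.8, 0], [-4.1, 5.9, 0], [-3.9, 6.1, 0], [-3.8, 6.2, 0], [-3.5, 6.3, 0], [-3.3, 6.4, 0], [-3.1, 6.6, 0], [-2.8, 6.7, 0], [-2.7, 6.7, 0], [-2.4, 6.8, 0], [-2.1, 6.9, 0], [-2.0, 7.0, 0], [-1.5, 6.2, 0], [-0.9, 4.2, 0], [-0.6, 2.9, 0], [-0.3, 1.7, 0], [-0.1, 0.8, 0]]
```

Request:
step_arm(slide=[[-1.6,2.0,0],[-3.2,4.0,0],[-4.4,5.8,0],[-4.1,5.9,0],[-3.9,6.1,0],[-3.8,6.2,0],[-3.5,6.3,0],[-3.3,6.4,0],[-3.1,6.6,0],[-2.8,6.7,0],[-2.7,6.7,0],[-2.4,6.8,0],[-2.1,6.9,0],[-2.0,7.0,0],[-1.5,6.2,0],[-0.9,4.2,0],[-0.6,2.9,0],[-0.3,1.7,0],[-0.1,0.8,0]], delta_rot=[[0,0,0],[0,0,0],[0,0,0],[0,0,0],[0,0,0],[0,0,0],[0,0,0],[0,0,0],[0,0,0],[0,0,0],[0,0,0],[0,0,0],[0,0,0],[0,0,0],[0,0,0],[0,0,0],[0,0,0],[0,0,0],[0,0,0]], grip=[18,18,18,18,18,18,18,18,18,18,18,18,18,18,18,18,18,18,18])

```text
clock: 19.95
tcp_pos: [0.5321, -0.0365, 0.4751]
tcp_rot: [[-0.0, 0.116, 0.993], [0.0, 0.993, -0.116], [-1.0, -0.0, -0.0]]
wrist_force: [1.0, -0.5, -1.5]
width: 0.0214
```

Request:
step_arm(slide=[[0,0,0],[0,0,0],[0,0,0],[0,0,0],[0,0,0],[0,0,0],[0,0,0],[0,0,0]], delta_rot=[[0,0,0],[0,0,0],[0,0,0],[0,0,0],[0,0,0],[0,0,0],[0,0,0],[0,0,0]], grip=[18,18,18,18,18,18,18,18])

```text
clock: 20.62
tcp_pos: [0.5321, -0.0366, 0.4751]
tcp_rot: [[-0.0, 0.116, 0.993], [0.0, 0.993, -0.116], [-1.0, 0.0, -0.0]]
wrist_force: [0.2, -1.1, -1.6]
width: 0.0217
```

Run:
```python
from h import *
s=st();ang(s)
im=viewer.grab_frame('wrist');cv2.imwrite('pics/wrist17.png',im[:,:,::-1])
im=viewer.grab_frame('scene');cv2.imwrite('pics/scene17.png',cv2.resize(im[60:300,160:420],None,fx=3,fy=2.5)[:,:,::-1])
```

```text
t 20.62 tcp [532.1 -36.6 475.1] chest [-0.7 53.6] tool x [-0.  0. -1.] z ang -6.66 F [ 0.2 -1.1 -1.6] w 21.7
knob rel hinge -37.8 208.8 r 212.2 theta 1.298
```

View pics/wrist17.png

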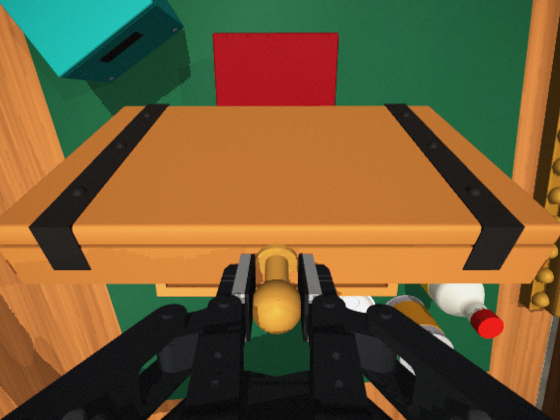

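View pics/scene17.png

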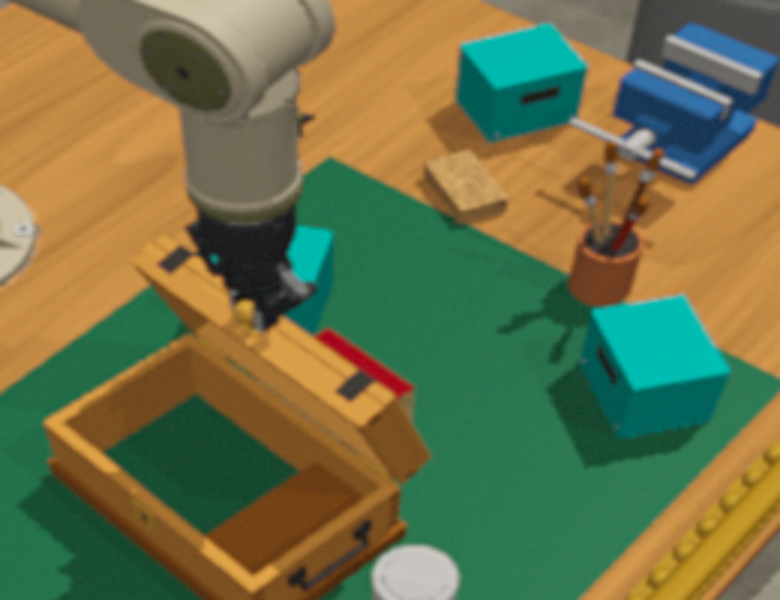

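Run:
```python
from h import *
c=viewer.calibration('wrist');cs=viewer.calibration('scene')
def W(x,y,z,t):
    yy=y*np.cos(t)+z*np.sin(t);zz=-y*np.sin(t)+z*np.cos(t)
    p=C+Rc@np.array([x,92+yy]);return [p[0]/1000,p[1]/1000,(111+zz)/1000]
for t in(1.22,1.26,1.30,1.34):
    print(t,[np.round(proj(c,W(*q,t)),1) for q in((0,-182,41),(0,-2,41),(0,-182,0),(0,-212,20))],
      'scene crop',[ (np.array(proj(cs,W(*q,t)))-[160,60])*[3,2.5] for q in((0,-212,20),(145,-182,41),(145,-2,41))])
```

```text
1.22 [array([277.4, 239. ]), array([276.7, 105.4]), array([277.2, 289.1]), array([277.5, 315.1])] scene crop [array([238.96458038, 318.32221172]), array([388.8535551 , 400.70983197]), array([432.49381914, 456.72568034])]
1.26 [array([277.4, 226. ]), array([276.7, 104.7]), array([277.2, 281. ]), array([277.5, 302.7])] scene crop [array([246.37699689, 312.5018523 ]), array([395.44087618, 395.83743086]), array([432.88177207, 457.14654551])]
1.3 [array([277.4, 212.3]), array([276.7, 104. ]), array([277.2, 272.2]), array([277.6, 289.1])] scene crop [array([253.85228619, 306.86736965]), array([402.01470852, 391.14417901]), array([433.22020037, 457.61119894])]
1.34 [array([277.5, 197.8]), array([276.7, 103.5]), array([277.3, 262.5]), array([277.6, 274.1])] scene crop [array([261.37316611, 301.43068434]), array([408.56083775, 386.63918227]), array([433.50872043, 458.11877192])]
```

The rest and lid look right. The wrist view (knob at v=306, front lower edge at v=284) puts the lid at about 1.25–1.27 rad, slightly less than the 1.298 I get from the TCP. I'll add a small trim of +0.03 rad.

Request:
step_arm(slide=[[-0.2,1,0],[-0.2,1.4,0],[-0.2,1.4,0],[-0.2,1.4,0],[-0.1,1,0],[0,0.5,0],[0,0,0],[0,0,0],[0,0,0],[0,0,0],[0,0,0],[0,0,0]], delta_rot=[[0,0,0],[0,0,0],[0,0,0],[0,0,0],[0,0,0],[0,0,0],[0,0,0],[0,0,0],[0,0,0],[0,0,0],[0,0,0],[0,0,0]], grip=[18,18,18,18,18,18,18,18,18,18,18,18])

```text
clock: 21.72
tcp_pos: [0.5328, -0.03, 0.4762]
tcp_rot: [[0.0, 0.116, 0.993], [-0.0, 0.993, -0.116], [-1.0, -0.0, 0.0]]
wrist_force: [-3.4, -0.3, 3.0]
width: 0.0214
```

Run:
```python
from h import *
s=st();ang(s)
c=viewer.calibration('wrist');cs=viewer.calibration('scene')
im=viewer.grab_frame('wrist');cv2.imwrite('pics/wrist18.png',im[:,:,::-1])
im=viewer.grab_frame('scene');cv2.imwrite('pics/scene18.png',cv2.resize(im[60:300,160:420],None,fx=3,fy=2.5)[:,:,::-1])
im=viewer.grab_frame('top');cv2.imwrite('pics/top18.png',im[:,:,::-1])
def W(x,y,z,t):
    yy=y*np.cos(t)+z*np.sin(t);zz=-y*np.sin(t)+z*np.cos(t)
    p=C+Rc@np.array([x,92+yy]);return [p[0]/1000,p[1]/1000,(111+zz)/1000]
for t in(1.22,1.26,1.30,1.34):
    print(t,[np.round(proj(c,W(*q,t))[1],1) for q in((0,-182,41),(0,-2,41),(0,-182,0),(0,-212,20))])
```

```text
t 21.72 tcp [532.8 -30.  476.2] chest [-0.7 60.3] tool x [ 0. -0. -1.] z ang -6.67 F [-3.4 -0.3  3. ] w 21.4
knob rel hinge -31.1 209.9 r 212.2 theta 1.33
1.22 [np.float64(249.8), np.float64(112.5), np.float64(297.7), np.float64(325.1)]
1.26 [np.float64(237.3), np.float64(111.8), np.float64(289.9), np.float64(313.3)]
1.3 [np.float64(224.0), np.float64(111.2), np.float64(281.4), np.float64(300.2)]
1.34 [np.float64(210.0), np.float64(110.6), np.float64(272.1), np.float64(285.8)]
```

View pics/wrist18.png

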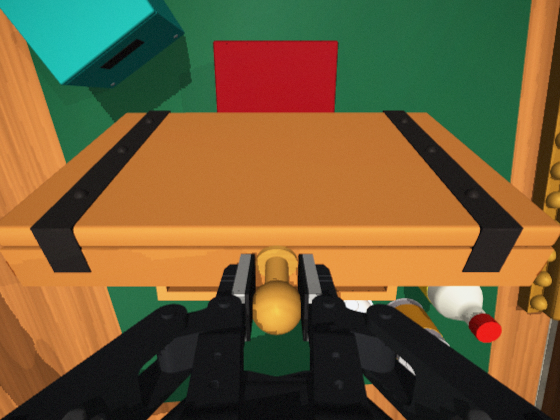

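View pics/scene18.png

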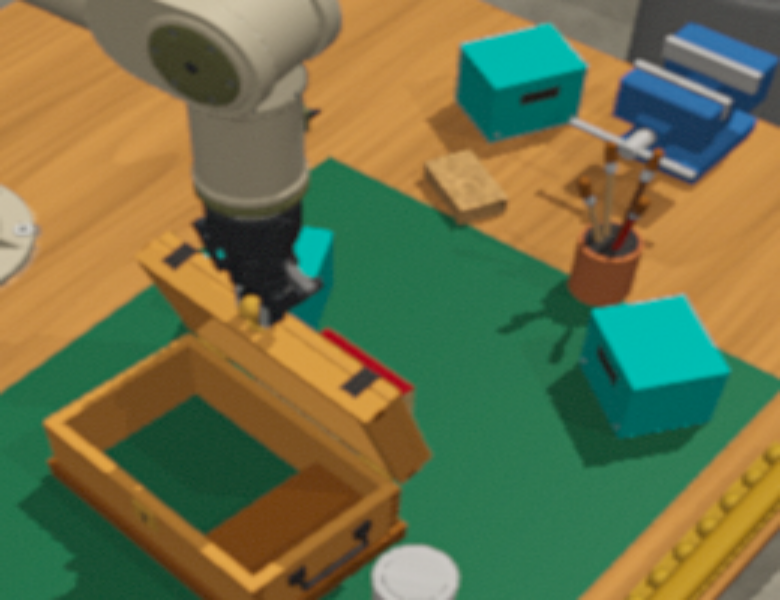

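View pics/top18.png

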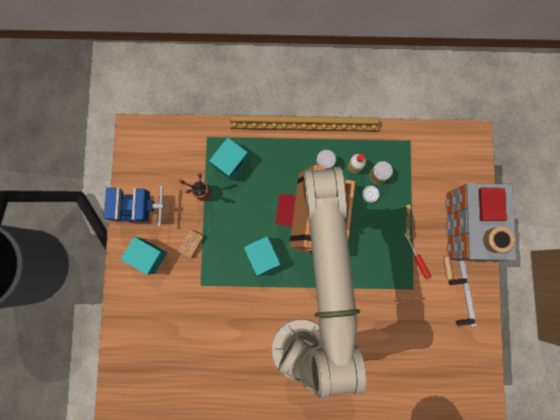

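Camera estimates: 1.28 rad from the wrist view (knob at v=307, lower edge at v=286) and about 1.29 from the scene view. The TCP arc gives 1.33. All are within the band, so I'm handing in.

Run:
```python
from h import *
s=st();ang(s);print(np.abs(s['joint_velocities']).max())
print(ctrl.sign_off())
```

```text
t 21.87 tcp [532.8 -30.  476.2] chest [-0.7 60.3] tool x [ 0. -0. -1.] z ang -6.66 F [-3.2 -1.   4.7] w 21.4
knob rel hinge -31.1 209.9 r 212.2 theta 1.33
0.001078570543631831
the job is handed in; nothing more can be done
None
```

I handed the job in at 21.9 s with the rest against the back of the chest and the lid held still near its balance point by the knob. The sign-off gives no verdict, so what follows is only what my own measurements showed.

- **Rest:** I slid it sideways into line with the hinges, which also squared it, then pushed it against the back of the chest with the force rising to about 13 N. After backing off, the scene camera put its centre at about x = -2 mm, y = 144 mm in the chest's frame. It was square to within about 1°, and I saw no tilt.
- **Lid:** I gripped the knob across the chest's length at 40 N and swung the lid up at about 0.45 rad/s. I ended with a +0.03 rad trim, because the wrist camera read a little lower than the arm's own position.
- **Last checks:** The lid angle readings disagree slightly: 1.28 rad from the wrist camera, about 1.29 from the scene camera and 1.33 from the arm's position along the arc. The knob seems to have shifted a few millimetres between the pads. All three are within 0.08 rad of 1.30.
- **State at hand-in:** The arm was still, the fingers were on the knob at 21.4 mm opening, and the lid was short of the rest. The wrist force read about 6 N, where I expected near zero. In the last pictures the other things on the bench look unmoved, though I did not measure them again.

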